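# Latch the card stand and hold the clip open on the card's edge

## Task

Swing the keeper bar of the card stand shut across the front of the white card until it snaps into its detent. Then pick up the steel spring clip by its handles, squeeze it wide open, lift it and bring its gaping jaws around the free upright edge of the card, where it overhangs the stand: one jaw on each side, the card well between them and touched by neither. Finish while still holding the clip open there, never jam it against the card or stand, and leave the other things alone.

Things in the scene. Friction and masses are not known exactly. Their poses are not given: they have to be found in the camera images.
- stand: Fixed card stand holding an upright white card 3 mm thick, y +70 to -120 mm (free overhanging edge), z 12 to 96 mm. Origin on the worktop under the card's mid-plane; x = card normal (front with keeper bar is -x), y along the card. Base x -43..27, y -67..97, 12 mm high. Hinge column 11 mm thick at x -6, y 85, 88 mm high. Detent post 13 mm thick at x -12, y -35, 60 mm high, below the bar.
- card_edge (a point): Point at mid-thickness of the card's free upright edge, 65 mm above the worktop; axes as stand (card extends to +y from here; free space to -y). The edge runs from 53 mm below to 31 mm above this point.
- keeper (a joint): Keeper bar angle, rad: 0 = shut at its stop, along the card 2 mm in front of it; grows as the free end swings out to the stand's -x (1.57 = square to the card; limit 1.8). Closing turns counter-clockwise from above. Light friction, stays where left; from about 0.1 rad down a detent resists with 1 to 3 N at the tip; below 0.05 it snaps on by itself to 0.
- keeper_hinge (a point): Point on the keeper's hinge axis at mid-height of the bar, 72 mm above the worktop.
- keeper_tip (a point): Centre of the rounded free end of the keeper bar, 135 mm from the hinge axis. The bar is steel, 5 mm thick, 18 mm high, its underside 63 mm and its top 81 mm above the worktop.
- clip: Loose steel spring clip like a clothes peg, 65 g, lying on its side. Origin on its hinge axis at the underside; z up = hinge axis; x = centre line to the jaw tips, 42 mm ahead. Levers 1 to 25 mm high. Handles spread to -x, at rest 33 mm wide outside 25 mm behind the hinge, 43 mm at their ends 48 mm behind. The frame belongs to the +y lever, which turns by half the opening when squeezed.
- clip_grip (a point): Where to pinch the clip: on its centre line midway between the handles, 30 mm behind the hinge, 13 mm above its underside; close along the clip's y. Spring: about 5 N at the handles to start opening, 10 N when wide open; 40 N of grip is safe.
- clip_jaw (a joint): Opening angle between the clip's levers, rad: 0 = jaws shut (at rest); 0.5 = handles squeezed parallel, 20 mm over their outsides, jaws gaping 20 mm at the tips; limit 0.55. The gaping mouth is free for 30 mm back from the tips.
- jaw_a_tip (a point): Tip of the jaw on the clip's +y side, mid-height (13 mm above the clip's underside); jaw tips are 4 mm thick.
- jaw_b_tip (a point): Tip of the jaw on the clip's -y side, mid-height.
- gallipot: Bystander: steel cup 63 mm across, 38 mm high; origin under its centre. Leave alone.
- tape_roll: Bystander: roll of tape 58 mm across, 12 mm high, lying flat; origin under its centre. Leave alone.
- vial: Bystander: stoppered vial 25 mm across, 49 mm high, standing; origin under its centre. Leave alone.

How it is judged:
By the outcome, as a careful person would: the job done as asked, in the order asked, and still so for the second after the job is handed in, while the arm keeps its last pose, push and grip.
It also fails if it takes over 54 s, if anything falls off the work surface, if the arm or the gripper's body presses on something with over 40 N, if the wrist force passes 120 N, or if a joint passes its speed limit or range.

## Robot

A 7-joint arm with a two-finger parallel gripper is mounted at the origin on a cart in front of the work surface, level with it; the furniture and walls round the work are solid. World frame = base frame: x ahead of the robot, y to its left, z up, the work surface at z = 0. Lengths are in m, angles in rad, forces in N, time in s.
With the tool pointing down it reaches from about 0.4 to 0.875 m from the base axis. Payload 4.4 kg.
Tool frame: the origin (TCP) lies on the centre line of the jaws, within the pads' length; the fingertips stand 8 mm ahead of it and the grasp point (between the pads) lies 11 mm behind it; z points along the fingers, y is the line along which they close (so a half turn about z gives the same grasp; the last joint's range is limited). The gripper opens to 85 mm and grips with 20 to 120 N. Pads are 22 mm wide; open, the fingers measure 114 mm over their backs; the gripper's body (76 mm by 85 mm) begins 54 mm behind the grasp point. The pads swing forward as they close: fully open they stand 13 mm farther back than shut.
Start: joints at [-1.348, 0.628, 0.038, 1.517, -0.027, 0.996, -0.02], TCP at [0.185, 0.623, 0.239] pointing down, gripper open.
Joint ranges: [-3.06, 3.06], [-0.37, 2.12], [-1.25, 1.32], [0.18, 2.47], [-1.1, 4.24], [0.23, 1.98], [-2.94, 2.94]. Speed limits (rad/s): [2.57, 2.57, 3.14, 3.14, 3.14, 3.14, 3.14].

## Interface

Orientations are given as a 3x3 rotation matrix whose columns are the frame's x, y, z axes.
In Python, from workcell import r gives the robot as it stands.
- The arm moves only by the tool drive_tool, never from a script. Its argument "moves" is text: rows parted by semicolons, each of 4 numbers parted by spaces: the shift along the tool's x, y, z in mm, then the turn about the tool's z in units of 8 degrees (1.0 is 8 degrees). A call has 1 to 12 rows; each row shifts and turns the commanded pose from where the row before left it, along the tool's axes as they then stand; what a row does not reach is not made up. A row lasts 1/10 s, in which the tool goes at most 50 mm and 8.59 degrees, less where a joint would pass 70% of its speed; a pose out of reach is approached as far as the arm can. A call with a gripper value outside its range is refused whole. "fingers" is the finger opening in mm, from 0 to 85.4, set as the call begins (left out, the last holds). The fingers move at their own pace and stop on an object; "force" is the grip in N (left out, the last holds). Time passes only in rows, so rows that do not move let the fingers close. It gives the time, the measured TCP pose, the force, the opening and the grip force at its end, in the units of the state.
- r.observe(): the state, without advancing time (a new reading comes with each control period).
- r.camera(name): name is "side" or "top" or "wrist"; returns a dict with "frame" (480x640x3 uint8, blue, green, red), "fx", "fy", "cx", "cy" (pixels), "R" (3x3) and "t" (3): a world point X has camera coordinates R X + t. Camera axes: x right, y down, z forward; pixel columns grow to the right and rows downward; lengths in m; the calibration is good to about 2 mm. A picture is of the moment at which its call begins. There is no depth.
- r.close_job(): hands the job in; it is judged then, once.
Trained networks look in the newest picture that a camera, given by its name, has taken for a name from the list of things; names that differ only in an ending like _2 or _b are one class to them, and where a whole thing is asked for, a point or a joint stands for the part that bears it (a point fixed in the world has none). Each returns a list of dicts, best first, with "p" (0 to 1); they miss things now and then, are a little off and sometimes report something else, mostly with a low value. They report only what shows in the picture. A call takes as long as a camera call.
- r.recognise(thing, camera): "extent" ([left, top, right, bottom] in pixels, round what is visible of it).
- r.trace(thing, camera): "mask" (480x640 bool, what is visible of it) and "extent" ([left, top, right, bottom] in pixels, round what is visible of it).
- r.landmark_of(thing, camera): "location" ([column, row] in pixels: a listed point, or the origin of a listed thing).
The state is a dict: "clock": time; "joints": joint angles; "dq": joint speeds; "effort": joint torques, N m; "position": TCP position; "orientation": TCP orientation; "ft_force": force on the tool from outside, world axes, zero at the start; "wrist_torque": the same for the moment, N m; "finger_gap": finger opening in m; "grip_force": force on a finger pad.
Only numpy, scipy, OpenCV 4.12 (cv2) and the standard library are available. Lean on these libraries where they do the work, as an engineer would, in place of code of your own. Each camera call takes 0.05 s, during which the arm holds its last target. There are 200 camera calls.

## Working session

There is one attempt and no reset: what is moved stays moved. The work goes in short steps, Python scripts to look and compute and a tool call to move; the robot and the scene stay as the last step left them, time stands still between calls to the robot, and variables do not carry over. Pictures are saved under pics/ and viewed, at most 13 in all, crops included, and the job is handed in when it is done.

Besides the shell and the picture viewer there is one more tool, called after "Call:" by a JSON object that holds its "method" and its "body", one argument or row to a line. drive_tool: Moves the arm, as the interface text tells. Its arguments: {"type":"object","properties":{"moves":{"type":"string"},"fingers":{"type":"number"},"force":{"type":"number"}},"required":["moves"]}

```bash
mkdir -p pics; cat > h.py <<'E'
import numpy as np, cv2
from workcell import r
def ray(c,uv):
    d=np.array([(uv[0]-c['cx'])/c['fx'],(uv[1]-c['cy'])/c['fy'],1.]); R=np.array(c['R']);t=np.array(c['t'])
    d=R.T@d; return -R.T@t, d/np.linalg.norm(d)
def tri(rs):
    A=np.zeros((3,3));b=np.zeros(3)
    for o,d in rs:
        P=np.eye(3)-np.outer(d,d);A+=P;b+=P@o
    x=np.linalg.solve(A,b); return x,[np.linalg.norm((np.eye(3)-np.outer(d,d))@(x-o))*1e3 for o,d in rs]
def atz(ry,z):
    o,d=ry; return o+d*(z-o[2])/d[2]
def proj(c,X):
    p=np.array(c['R'])@np.array(X)+np.array(c['t']); return [c['fx']*p[0]/p[2]+c['cx'],c['fy']*p[1]/p[2]+c['cy']]
E
cat > look.py <<'E'
from h import *
import sys
np.set_printoptions(precision=4,suppress=True)
cams={}
for n in ['side','top']:
    c=r.camera(n); cams[n]=c; cv2.imwrite(f'pics/{sys.argv[1]}_{n}.png',c['frame'])
for th in ['stand','card_edge','keeper_hinge','keeper_tip','clip','clip_grip','jaw_a_tip','jaw_b_tip','gallipot','tape_roll','vial']:
    rs=[]
    for n in cams:
        l=r.landmark_of(th,n)
        for q in l[:2]: print(th,n,np.round(q['location'],1),round(q['p'],2),'|',end=' ')
        if l: rs.append(ray(cams[n],l[0]['location']))
    if len(rs)==2: print(*tri(rs),end='')
    print()
print(r.observe()['clock'])
E
python3 look.py a; python3 -c "
from h import *
print(r.observe()['orientation'])"
```

```text
stand side [299.1 328.7] 0.57 | stand side [344.4 218.6] 0.42 | stand top [237.4 213.5] 0.61 | [ 0.5911  0.1257 -0.0007] [np.float64(1.8419375072919009), np.float64(1.841937507291998)]
card_edge side [315.1 263.6] 0.59 | card_edge top [289.4 225.6] 0.95 | card_edge top [233.7 210. ] 0.53 | [0.5607 0.0091 0.063 ] [np.float64(2.514253470736293), np.float64(2.5142534707362802)]
keeper_hinge side [278.2 331.1] 0.65 | keeper_hinge top [191.2 200.2] 0.51 | [0.6154 0.2114 0.0683] [np.float64(2.3372373065621326), np.float64(2.3372373065621543)]
keeper_tip side [354.5 308.6] 0.62 | keeper_tip top [216.1 257.7] 0.73 | [0.4928 0.1587 0.0748] [np.float64(0.2988291755239932), np.float64(0.29882917552399857)]
clip side [329.4 218. ] 0.88 | clip top [419.3 238.1] 0.84 | clip top [457.5 178.9] 0.37 | [ 0.5342 -0.2664  0.0096] [np.float64(1.0597036518992702), np.float64(1.059703651899474)]
clip_grip side [317.2 215.9] 0.83 | clip_grip top [418.6 223.2] 0.63 | [ 0.5649 -0.2646  0.0161] [np.float64(0.22671965330184324), np.float64(0.22671965330178362)]
jaw_a_tip side [341.3 218.6] 0.97 | jaw_a_tip top 
[... 264 characters left out ...]
16141085), np.float64(1.0091933916142117)]
gallipot side [424.8 394.6] 0.57 | gallipot top [165.2 308.6] 0.78 | [0.3867 0.2809 0.0047] [np.float64(2.4749600371921887), np.float64(2.4749600371923046)]
tape_roll side [280.3 203.4] 0.58 | tape_roll top [454.5 179.3] 0.89 | [ 0.6612 -0.3463  0.0055] [np.float64(0.8180787351771204), np.float64(0.8180787351774188)]
vial side [279.7 328.4] 0.56 | vial side [251.1 231.5] 0.52 | vial top [392.5 155.7] 0.73 | [ 0.7231 -0.2431 -0.3079] [np.float64(59.44012602144457), np.float64(59.44012602144477)]
1.2
[[-9.58579958e-01  2.84823562e-01 -4.46247487e-05]
 [ 2.84823564e-01  9.58579957e-01 -4.84646322e-05]
 [ 2.89725205e-05 -5.91674051e-05 -9.99999998e-01]]
```

View pictures.

View pics/a_top.png

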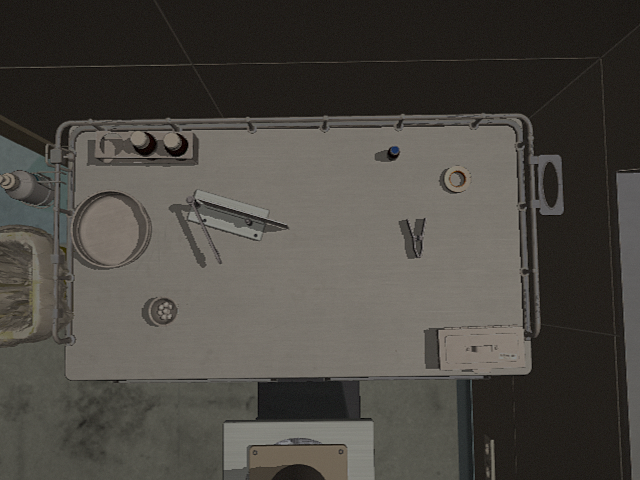

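View pics/a_side.png

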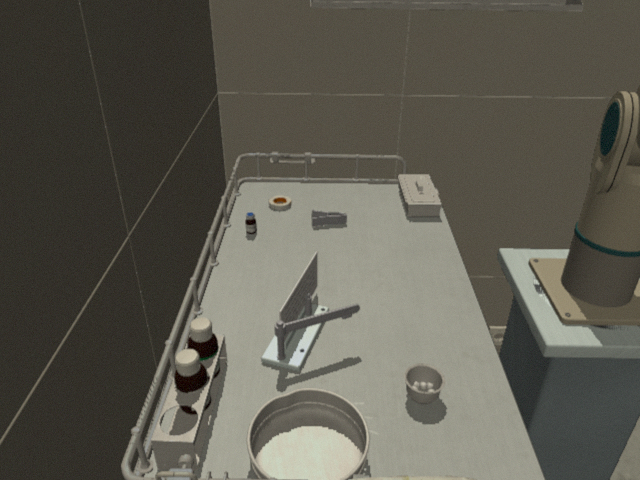

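The top view shows the stand at about (235,215), with the bar open and its tip at (216,258). The clip is at (418,238) with its jaws pointing toward the robot (row 257). The side view agrees, and the arm is clear of the scene. Next I'll move the wrist camera over the stand.

Call:
{"method": "drive_tool", "body": {
  "moves": "-36 -31 -5 0;-36 -31 -5 0;-36 -31 -5 0;-36 -31 -5 0;-36 -31 -5 0;-36 -31 -5 0;-36 -31 -5 0;-36 -31 -5 0;-36 -31 -5 0;-36 -31 -5 0;-36 -31 -5 0;0 0 0 0",
  "fingers": 0
}}

```text
clock: 2.4
position: [0.4718, 0.1761, 0.2953]
orientation: [[-0.955, 0.296, 0.004], [0.296, 0.955, -0.003], [-0.005, -0.002, -1.0]]
ft_force: [0.1, -1.2, 0.4]
finger_gap: -0.0002
grip_force: 0.0
```

```bash
cat > w.py <<'E'
from h import *
import sys,pickle
np.set_printoptions(precision=4,suppress=True)
c=r.camera('wrist'); cv2.imwrite(f'pics/{sys.argv[1]}.png',c['frame'])
D={'c':{k:np.array(v) for k,v in c.items() if k!='frame'}}
print('cam',-np.array(c['R']).T@np.array(c['t']))
for th in sys.argv[2:]:
    l=r.landmark_of(th,'wrist'); D[th]=l
    for q in l[:2]: print(th,np.round(q['location'],1),round(q['p'],2))
pickle.dump(D,open(f'{sys.argv[1]}.pkl','wb'))
E
python3 w.py w1 card_edge keeper_hinge keeper_tip stand
```

```text
cam [0.4078 0.1948 0.4299]
card_edge [212.9 326.4] 0.6
card_edge [  8.8 438.4] 0.21
keeper_hinge [401.2 325. ] 0.58
keeper_tip [315.4 232.2] 0.7
stand [322.5 304.2] 0.55
```

View pics/w1.png

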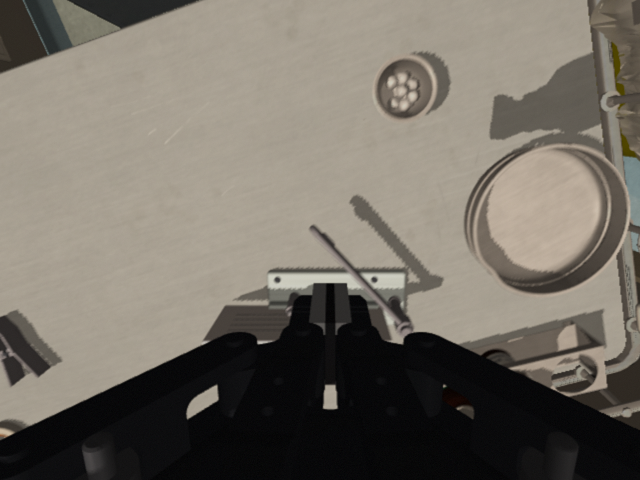

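The wrist view shows the keeper tip at (315,230) and the hinge at (402,326). The gripper partly hides the card, so I'll back off for a clear second view.

Call:
{"method": "drive_tool", "body": {
  "moves": "30 -25 0 0;30 -25 0 0;0 0 0 0;0 0 0 0"
}}

```text
clock: 3.05
position: [0.3951, 0.1538, 0.2946]
orientation: [[-0.959, 0.282, 0.001], [0.282, 0.959, 0.001], [-0.0, 0.001, -1.0]]
ft_force: [-0.0, 0.7, 0.6]
finger_gap: 0.0004
grip_force: 0.0
```

```bash
python3 w.py w2 card_edge keeper_hinge keeper_tip stand; cat > comb.py <<'E'
from h import *
import pickle
np.set_printoptions(precision=4,suppress=True)
A=pickle.load(open('w1.pkl','rb'));B=pickle.load(open('w2.pkl','rb'))
Z={'card_edge':.065,'keeper_hinge':.072,'keeper_tip':.072,'stand':0}
for t,z in Z.items():
    if A[t] and B[t]:
        ra,rb=ray(A['c'],A[t][0]['location']),ray(B['c'],B[t][0]['location'])
        print(t,*tri([ra,rb]),atz(ra,z),atz(rb,z))
E
python3 comb.py
```

```text
cam [0.3313 0.1711 0.4295]
keeper_hinge [435.9 384.4] 0.75
keeper_tip [353.7 297. ] 0.91
keeper_hinge [0.6065 0.2088 0.0813] [np.float64(0.2001053604647638), np.float64(0.20010536046479666)] [0.6117 0.2094 0.072 ] [0.6139 0.2097 0.072 ]
keeper_tip [0.4913 0.1517 0.0642] [np.float64(1.5084869812322146), np.float64(1.508486981232267)] [0.4891 0.154  0.072 ] [0.4884 0.1507 0.072 ]
```

View pics/w2.png

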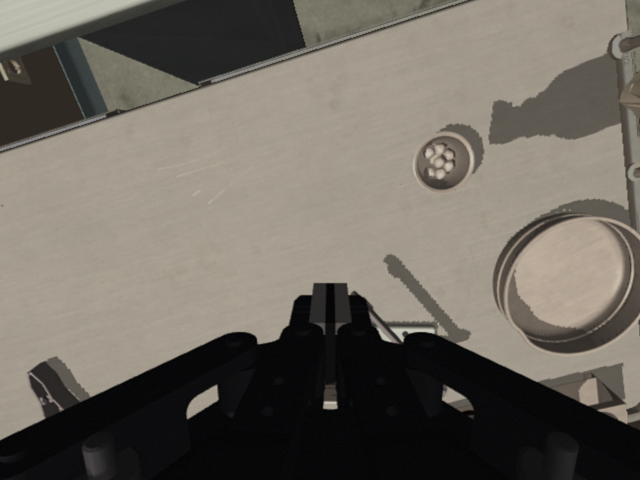

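I went the wrong way: this view only shows the bar and hinge. That still fixes the bar geometry, with the tip 135 mm from the hinge as specified. Going to the push start, outside the bar.

Call:
{"method": "drive_tool", "body": {
  "moves": "-23 22 0 0;-23 22 0 0;-23 22 0 0;-23 22 0 0;0 0 40 0;0 0 40 0;0 0 40 0;0 0 40 0;0 0 40 0;0 0 19 0;0 0 0 0;0 0 0 0"
}}

```text
clock: 4.5
position: [0.5096, 0.2109, 0.0752]
orientation: [[-0.959, 0.285, -0.0], [0.285, 0.959, -0.0], [0.0, -0.0, -1.0]]
ft_force: [0.8, 0.0, -0.1]
finger_gap: 0.0001
grip_force: 0.0
```

```bash
python3 - <<'E'
from h import *
H=np.array([.612,.2095]);o=r.observe();p=o['position'];R=np.array(o['orientation'])
d=np.array(p)[:2]-H; print(p, 'tool rel hinge mm',R[:2,0]@d*1e3,R[:2,1]@d*1e3,np.degrees(np.arctan2(R[1,1],R[0,1])),o['ft_force'])
E
```

```text
[0.50959235 0.21091682 0.07518997] tool rel hinge mm 98.56859059455464 -27.813071592777764 73.44989573075323 [ 0.78599893  0.01979881 -0.12363387]
```

Call:
{"method": "drive_tool", "body": {
  "moves": "-10 -13 0 0;-10 -13 0 0;-10 -14 0 0;-13 -10 0 0;-12 -8 0 0;-10 -4 0 0;-10 -3 0 0;0 0 0 0;0 0 0 0"
}}

```text
clock: 5.4
position: [0.5624, 0.1274, 0.0752]
orientation: [[-0.959, 0.285, -0.0], [0.285, 0.959, 0.0], [0.0, 0.0, -1.0]]
ft_force: [0.3, 0.2, -0.7]
finger_gap: -0.0004
grip_force: 0.0
```

```bash
python3 - <<'E'
from h import *
c=r.camera('side');f=c['frame'];cv2.imwrite('pics/s2.png',cv2.resize(f[180:400,200:440],None,fx=2.5,fy=2.5))
H=np.array([.612,.2095]);o=r.observe();p=o['position'];R=np.array(o['orientation'])
d=np.array(p)[:2]-H; print(p, 'tool rel hinge mm',R[:2,0]@d*1e3,R[:2,1]@d*1e3,o['ft_force'])
E
```

```text
[0.562058   0.12766273 0.07517536] tool rel hinge mm 24.632124028154788 -92.65419557906088 [ 0.65041792 -0.33313204  0.3300787 ]
```

View pics/s2.png

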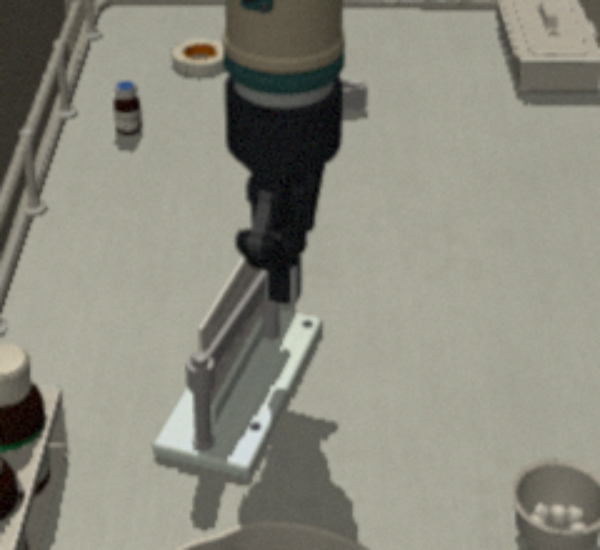

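The bar has swung nearly parallel to the card with the fingers behind it. I'll push through the detent in small steps.

Call:
{"method": "drive_tool", "body": {
  "moves": "-3 0 0 0;-3 0 0 0;-2 0 0 0;0 0 0 0;0 0 0 0"
}}

```text
clock: 5.95
position: [0.5703, 0.1247, 0.0753]
orientation: [[-0.959, 0.285, 0.0], [0.285, 0.959, -0.0], [-0.0, 0.0, -1.0]]
ft_force: [-0.0, -0.4, 0.0]
finger_gap: -0.0001
grip_force: 0.0
```

Call:
{"method": "drive_tool", "body": {
  "moves": "-2 0 0 0;0 0 0 0;0 0 0 0"
}}

```text
clock: 6.25
position: [0.5722, 0.1242, 0.0753]
orientation: [[-0.959, 0.285, 0.0], [0.285, 0.959, -0.0], [-0.0, 0.0, -1.0]]
ft_force: [0.4, -0.1, -0.5]
finger_gap: -0.0001
grip_force: 0.0
```

Call:
{"method": "drive_tool", "body": {
  "moves": "-1 0 0 0;0 0 0 0;0 0 0 0"
}}

```text
clock: 6.55
position: [0.5728, 0.124, 0.0752]
orientation: [[-0.959, 0.285, -0.0], [0.285, 0.959, 0.0], [0.0, -0.0, -1.0]]
ft_force: [-0.9, 0.4, -0.0]
finger_gap: 0.0001
grip_force: 0.3
```

Call:
{"method": "drive_tool", "body": {
  "moves": "-1 0 0 0;0 0 0 0;0 0 0 0"
}}

```text
clock: 6.85
position: [0.5729, 0.1239, 0.0752]
orientation: [[-0.959, 0.285, -0.002], [0.285, 0.959, 0.0], [0.002, -0.0, -1.0]]
ft_force: [-3.2, 0.9, 2.3]
finger_gap: 0.0002
grip_force: 2.0
```

```bash
python3 - <<'E'
from h import *
c=r.camera('side');f=c['frame'];a=cv2.resize(f[240:350,260:350],None,fx=5,fy=5)
c=r.camera('top');f=c['frame'];b=cv2.resize(f[170:280,170:320],None,fx=5,fy=5)
cv2.imwrite('pics/s3.png',cv2.resize(np.hstack([a,b]),None,fx=.66,fy=.66))
E
```

```text
(no output)
```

View pics/s3.png

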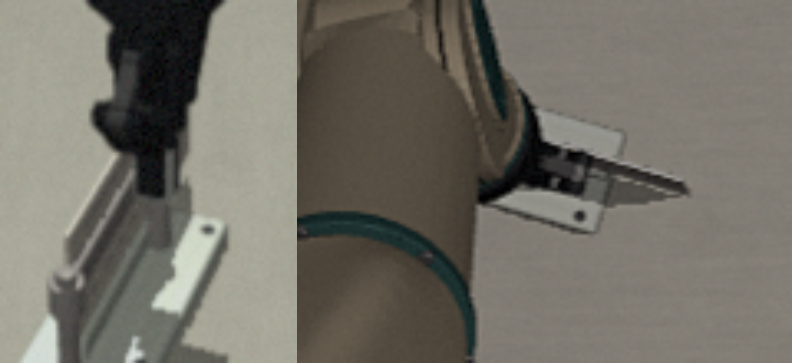

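Call:
{"method": "drive_tool", "body": {
  "moves": "-1 0 0 0;-1 0 0 0;0 0 0 0;0 0 0 0"
}}

```text
clock: 7.35
position: [0.5731, 0.1238, 0.0751]
orientation: [[-0.959, 0.284, -0.005], [0.284, 0.959, 0.0], [0.005, -0.001, -1.0]]
ft_force: [-7.2, 2.1, 5.6]
finger_gap: -0.0004
grip_force: 4.2
```

The force climbs steeply with no further motion, so the bar is hard against its stop. Now I'll back off, rise and check.

Call:
{"method": "drive_tool", "body": {
  "moves": "15 0 0 0;10 0 0 0;0 0 -40 0;0 0 -45 0;0 -10 -45 0;-10 -15 -40 0;-15 -15 -40 0;-15 -20 -20 0;-15 -20 0 0;0 0 0 0;0 0 0 0"
}}

```text
clock: 8.45
position: [0.5821, 0.0373, 0.3053]
orientation: [[-0.958, 0.286, 0.001], [0.286, 0.958, 0.0], [-0.001, 0.0, -1.0]]
ft_force: [0.4, 0.2, 0.4]
finger_gap: -0.0001
grip_force: 0.0
```

```bash
python3 w.py w3 card_edge keeper_hinge keeper_tip stand;cat > z.py <<'E'
from h import *
import pickle,sys
np.set_printoptions(precision=4,suppress=True)
Z={'card_edge':.065,'keeper_hinge':.072,'keeper_tip':.072,'stand':0,'clip':0,'clip_grip':.013,'jaw_a_tip':.013,'jaw_b_tip':.013}
A=pickle.load(open(sys.argv[1]+'.pkl','rb'))
for t in A:
    if t!='c' and A[t]: print(t,atz(ray(A['c'],A[t][0]['location']),Z[t]))
E
python3 z.py w3
```

```text
cam [0.5184 0.0549 0.4401]
card_edge [301.6 190.6] 0.75
keeper_hinge [512.2 188.9] 0.85
keeper_tip [373.5 186.5] 0.68
stand [406.1 185.5] 0.96
card_edge [0.5579 0.0138 0.065 ]
keeper_hinge [0.6147 0.2125 0.072 ]
keeper_tip [0.5735 0.0831 0.072 ]
stand [0.5941 0.1253 0.    ]
```

View pics/w3.png

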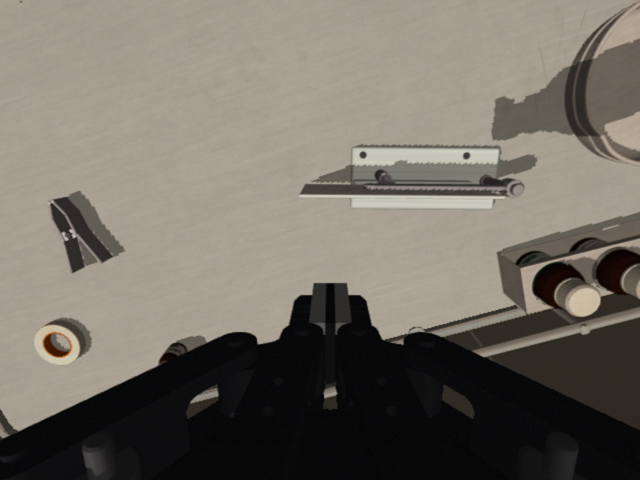

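The wrist view shows the bar lying shut along the card from (365,187) to (515,188). The card's free edge is at (301,193) and the clip at (75,235). I'll take a second view halfway to the clip to triangulate both.

Call:
{"method": "drive_tool", "body": {
  "moves": "-5 -30 0 0;-5 -40 0 0;-5 -40 0 0;0 0 0 0;0 0 0 0"
}}

```text
clock: 9.2
position: [0.5648, -0.0723, 0.3053]
orientation: [[-0.958, 0.286, 0.0], [0.286, 0.958, 0.0], [0.0, 0.0, -1.0]]
ft_force: [0.2, 0.5, 0.3]
finger_gap: 0.0003
grip_force: 0.0
```

```bash
python3 w.py w4 card_edge stand keeper_tip clip clip_grip jaw_a_tip;python3 z.py w4; sed -i 's/w1.pkl/w3.pkl/;s/w2.pkl/w4.pkl/;s/if A\[t\]/if A.get(t)/;s/B\[t\]:/B.get(t):/' comb.py; python3 comb.py
```

```text
cam [ 0.5011 -0.0547  0.4401]
card_edge [412.7 175.3] 0.76
stand [500.9 172.6] 0.84
keeper_tip [486.2 170.4] 0.79
clip [173.7 215.4] 0.63
clip_grip [181.3 249.4] 0.74
jaw_a_tip [151.2 187.9] 0.71
card_edge [0.5574 0.014  0.065 ]
stand [0.5934 0.1244 0.    ]
keeper_tip [0.5721 0.0818 0.072 ]
clip [ 0.5314 -0.2579  0.    ]
clip_grip [ 0.5711 -0.2593  0.013 ]
jaw_a_tip [ 0.4938 -0.264   0.013 ]
card_edge [0.5576 0.0139 0.0655] [np.float64(0.27380736356114765), np.float64(0.27380736356123203)] [0.5579 0.0138 0.065 ] [0.5574 0.014  0.065 ]
keeper_tip [0.5736 0.0835 0.0675] [np.float64(0.5772278541080795), np.float64(0.5772278541082589)] [0.5735 0.0831 0.072 ] [0.5721 0.0818 0.072 ]
stand [ 0.5945  0.126  -0.004 ] [np.float64(0.25892135859574206), np.float64(0.25892135859569676)] [0.5941 0.1253 0.    ] [0.5934 0.1244 0.    ]
```

Call:
{"method": "drive_tool", "body": {
  "moves": "-10 -30 0 -0.8;-15 -45 10 -0.8;-15 -45 20 -0.7;0 -30 20 0;0 0 20 0;0 0 0 0;0 0 0 0"
}}

```text
clock: 10.25
position: [0.5858, -0.2237, 0.236]
orientation: [[-0.999, -0.034, -0.0], [-0.034, 0.999, 0.001], [0.0, 0.001, -1.0]]
ft_force: [0.3, 0.9, -0.1]
finger_gap: -0.0001
grip_force: 0.0
```

```bash
python3 w.py w5 clip clip_grip jaw_a_tip jaw_b_tip;python3 z.py w5
```

```text
cam [ 0.5195 -0.2271  0.3708]
clip [292.6 150.2] 0.58
clip_grip [293.6 190.2] 0.78
jaw_a_tip [286.4 108.8] 0.82
jaw_a_tip [294.5 186.8] 0.22
jaw_b_tip [291.3 109. ] 0.81
clip [ 0.5305 -0.2622  0.    ]
clip_grip [ 0.5672 -0.2597  0.013 ]
jaw_a_tip [ 0.494  -0.2668  0.013 ]
jaw_b_tip [ 0.494  -0.2624  0.013 ]
```

View pics/w5.png

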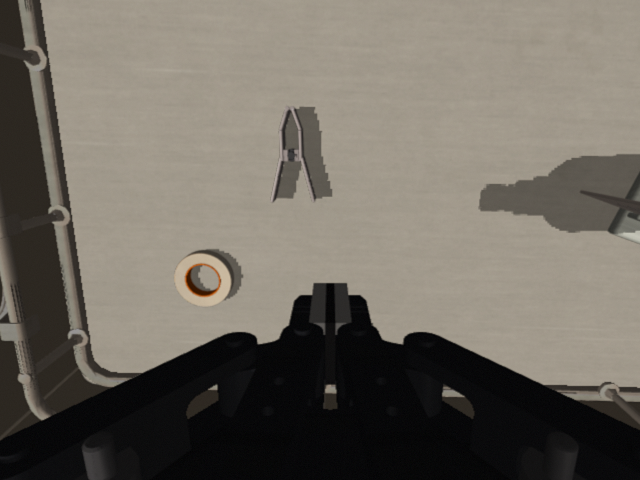

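The clip shows with its tips at (290,107) and handle ends at (277,200) and (315,198), with the tape roll well clear. Checking the heights from w4 and w5.

```bash
python3 - <<'E'
from h import *
import pickle
A=pickle.load(open('w4.pkl','rb'));B=pickle.load(open('w5.pkl','rb'))
for t in ['clip','clip_grip','jaw_a_tip']: print(t,*tri([ray(A['c'],A[t][0]['location']),ray(B['c'],B[t][0]['location'])]))
for uv in [(290.5,107),(277,200),(315,198)]: print(atz(ray(B['c'],uv),.025))
E
```

```text
clip [ 0.53152456 -0.2631629  -0.01125788] [np.float64(0.6598815243714026), np.float64(0.6598815243713254)]
clip_grip [ 0.56922783 -0.25964464  0.0122805 ] [np.float64(1.9519739063260255), np.float64(1.9519739063259842)]
jaw_a_tip [ 0.49356193 -0.26760906  0.00558501] [np.float64(0.07323917472708451), np.float64(0.0732391747270436)]
[ 0.49326966 -0.26190721  0.025     ]
[ 0.57515451 -0.27390837  0.025     ]
[ 0.57213044 -0.23877307  0.025     ]
```

Call:
{"method": "drive_tool", "body": {
  "moves": "11 -18 30 -0.2;10 -18 40 0;0 0 40 0;0 0 40 0;0 0 30 0;0 0 0 0;0 0 0 0",
  "fingers": 60,
  "force": 40
}}

```text
clock: 11.2
position: [0.5667, -0.2618, 0.0566]
orientation: [[-0.998, -0.061, 0.001], [-0.061, 0.998, -0.0], [-0.0, -0.0, -1.0]]
ft_force: [0.5, -0.4, 0.6]
finger_gap: 0.0599
grip_force: 0.0
```

```bash
python3 w.py w6 clip_grip jaw_a_tip jaw_b_tip;python3 z.py w6; python3 -c "
from h import *
o=r.observe();print(o['position'],o['orientation'])"
```

```text
cam [ 0.5004 -0.2668  0.1914]
jaw_a_tip [333.9 125.6] 0.96
jaw_b_tip [344.1 126. ] 0.62
jaw_b_tip [336.5 204. ] 0.51
jaw_a_tip [ 0.4943 -0.2654  0.013 ]
jaw_b_tip [ 0.4942 -0.2608  0.013 ]
[ 0.5676271  -0.2624663   0.05815031] [[-0.99817358 -0.06030176  0.00363427]
 [-0.06030779  0.99817859 -0.0015752 ]
 [-0.00353266 -0.00179149 -0.99999216]]
```

View pics/w6.png

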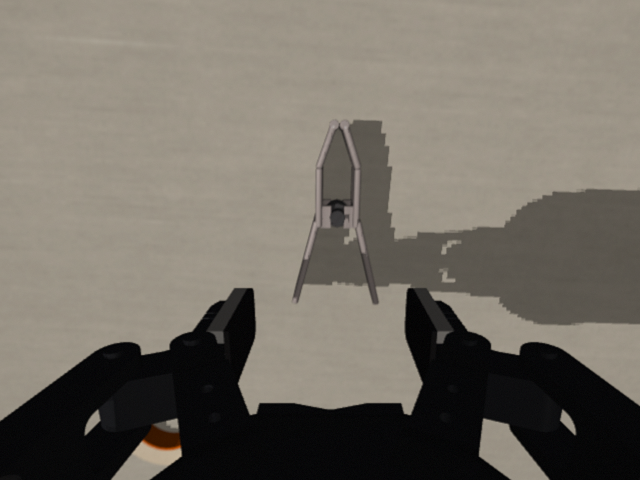

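```bash
python3 - <<'E'
from h import *
import pickle
c=pickle.load(open('w6.pkl','rb'))['c']
o=r.observe();print(o['position'],o['clock']);p=np.array(o['position'])
for z in (.013,.025): print(z,atz(ray(c,(339.5,125)),z),atz(ray(c,(337,300)),z),atz(ray(c,(337,205)),z),proj(c,[p[0],p[1],z]))
E
```

```text
[ 0.5676271  -0.2624663   0.05815031] 11.4
0.013 [ 0.49388735 -0.26289014  0.013     ] [ 0.57979246 -0.2584343   0.013     ] [ 0.5305924  -0.26163821  0.013     ] [np.float64(330.601507443782), np.float64(277.3398914017155)]
0.025 [ 0.49432421 -0.26315566  0.025     ] [ 0.57445252 -0.25899946  0.025     ] [ 0.52856098 -0.26198792  0.025     ] [np.float64(330.64281944606273), np.float64(286.31861167468344)]
```

The clip's centre line sits about 3 mm to the +y side of the gripper's centre line. I'll correct for that and go down.

Call:
{"method": "drive_tool", "body": {
  "moves": "2 2 10 0;2 1 15 0;0 0 12 0;0 0 8 0;0 0 0 0;0 0 0 0"
}}

```text
clock: 12.0
position: [0.5621, -0.2592, 0.0108]
orientation: [[-0.998, -0.06, 0.0], [-0.06, 0.998, -0.0], [-0.0, -0.0, -1.0]]
ft_force: [-0.2, -0.1, -0.2]
finger_gap: 0.0598
grip_force: 0.0
```

Call:
{"method": "drive_tool", "body": {
  "moves": "0 0 0 0;0 0 0 0;0 0 0 0;0 0 0 0;0 0 0 0;0 0 0 0;0 0 0 0;0 0 0 0",
  "fingers": 20,
  "force": 35
}}

```text
clock: 12.8
position: [0.5633, -0.2591, 0.0119]
orientation: [[-0.998, -0.06, 0.003], [-0.06, 0.998, -0.001], [-0.003, -0.001, -1.0]]
ft_force: [1.1, 1.0, 6.5]
finger_gap: 0.0199
grip_force: 10.8
```

```bash
python3 w.py w7 jaw_a_tip jaw_b_tip;python3 z.py w7
```

```text
cam [ 0.4967 -0.2641  0.1465]
jaw_a_tip [295.4 123.9] 0.83
jaw_b_tip [364.7 126.8] 0.59
jaw_a_tip [ 0.4926 -0.2762  0.013 ]
jaw_b_tip [ 0.4922 -0.2526  0.013 ]
```

View pics/w7.png

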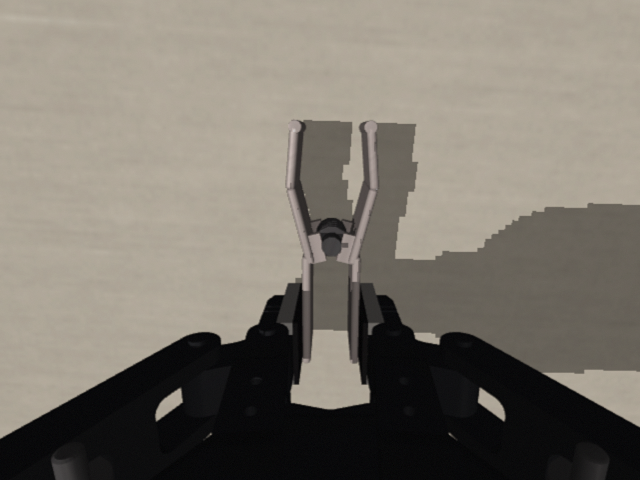

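The clip is gripped and parallel, with its jaws gaping at (296,127) and (370,127) and centred on the tool. Lift and turn.

Call:
{"method": "drive_tool", "body": {
  "moves": "0 0 -15 0;0 0 -20 0;0 0 -17 0;0 0 0 1;0 0 0 1;0 0 0 1;0 0 0 1;0 0 0 1;0 0 0 1;0 0 0 1;0 0 0 1;0 0 0 1"
}}

```text
clock: 14.15
position: [0.5613, -0.2589, 0.0634]
orientation: [[-0.36, 0.933, -0.001], [0.933, 0.36, 0.001], [0.001, -0.0, -1.0]]
ft_force: [-0.4, 0.1, -0.8]
finger_gap: 0.0205
grip_force: 9.8
```

Call:
{"method": "drive_tool", "body": {
  "moves": "0 0 0 1;0 0 0 1;0 0 0 1;0 0 0 1;0 0 0 0.8;0 0 0 0;0 0 0 0"
}}

```text
clock: 14.85
position: [0.5616, -0.2589, 0.0631]
orientation: [[0.289, 0.957, -0.0], [0.957, -0.289, 0.001], [0.0, -0.001, -1.0]]
ft_force: [-0.0, 0.5, -0.8]
finger_gap: 0.0204
grip_force: 9.8
```

```bash
python3 w.py w8 jaw_a_tip jaw_b_tip card_edge; python3 - <<'E'
from h import *
import pickle
o=r.observe();p=np.array(o['position']);R=np.array(o['orientation']);c=pickle.load(open('w8.pkl','rb'))
print(p,np.degrees(np.arctan2(R[1,0],R[0,0])),o['joints'],o['clock'])
z=p[2]+.001
for t in ['jaw_a_tip','jaw_b_tip']:
    if c[t]: print(t,R.T@(atz(ray(c['c'],c[t][0]['location']),z)-p)*1e3)
E=np.array([.5576,.0139,p[2]]);print('edge in tool',R.T@(E-p)*1e3)
E
```

```text
cam [ 0.5797 -0.1973  0.198 ]
jaw_a_tip [296.  124.4] 0.57
[ 0.56184386 -0.25912648  0.06301302] 73.10436471434681 [ 0.07939722  0.87927196  0.52397062  1.74930675 -0.64845186  0.69293218
  0.66543958] 15.05
jaw_a_tip [ 69.30792418 -12.50609949  -0.96776907]
edge in tool [ 2.60008071e+02 -8.34101684e+01  1.21867520e-01]
```

Call:
{"method": "drive_tool", "body": {
  "moves": "20 -25 0 0;30 -25 0 0;35 -20 0 0;35 -13 0 0;20 0 0 0;10 0 0 0;0 0 0 0;0 0 0 0"
}}

```text
clock: 15.85
position: [0.5264, -0.0931, 0.0631]
orientation: [[0.292, 0.956, 0.001], [0.956, -0.292, -0.001], [-0.001, 0.001, -1.0]]
ft_force: [0.5, 0.1, -0.4]
finger_gap: 0.0204
grip_force: 9.8
```

```bash
python3 w.py w9 jaw_a_tip jaw_b_tip card_edge keeper_tip; python3 - <<'E'
from h import *
import pickle
o=r.observe();p=np.array(o['position']);R=np.array(o['orientation']);c=pickle.load(open('w9.pkl','rb'))
print(p)
for t in ['jaw_a_tip','jaw_b_tip','card_edge','keeper_tip']:
    if c[t]: print(t,R.T@(atz(ray(c['c'],c[t][0]['location']),.072 if t[0]=='k' else .065)-p)*1e3)
E
```

```text
cam [ 0.5445 -0.0314  0.1978]
jaw_a_tip [298.1 124.2] 0.65
jaw_b_tip [368.2 130.5] 0.82
[ 0.52604888 -0.09275191  0.06290138]
jaw_a_tip [ 68.90211465 -10.93092467  -2.13673726]
jaw_b_tip [66.86534968 12.8238224  -2.13297262]
```

View pics/w9.png

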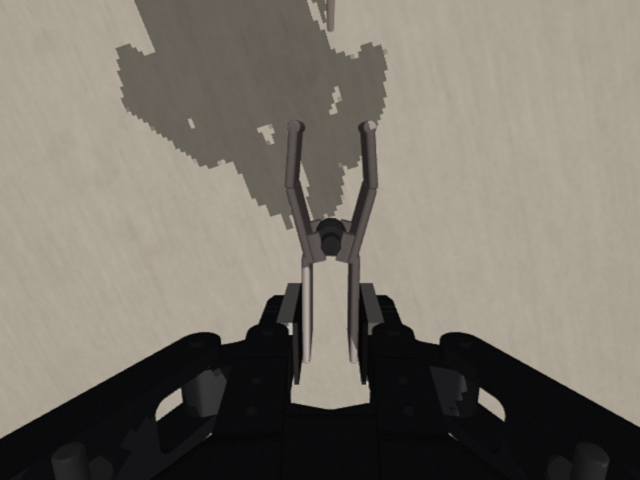

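The jaw tips are at (296,127) and (370,127), centred on column 333. The card's edge comes in at the top, at columns 328–334, so it lines up within about 1 mm. Advancing partway.

Call:
{"method": "drive_tool", "body": {
  "moves": "8 0 0 0;8 0 0 0;8 0 0 0;6 0 0 0;0 0 0 0;0 0 0 0"
}}

```text
clock: 16.7
position: [0.535, -0.0625, 0.0629]
orientation: [[0.291, 0.957, -0.0], [0.957, -0.291, -0.0], [-0.0, 0.0, -1.0]]
ft_force: [0.5, 0.1, -0.0]
finger_gap: 0.0204
grip_force: 9.8
```

```bash
python3 w.py w10 card_edge jaw_a_tip jaw_b_tip; python3 - <<'E'
from h import *
import pickle
o=r.observe();p=np.array(o['position']);R=np.array(o['orientation']);c=pickle.load(open('w10.pkl','rb'))['c']
print(p)
for z in (.096,.065,.012): print(z,proj(c,[.5576,.0139,z]))
f=cv2.imread('pics/w10.png');cv2.imwrite('pics/w10c.png',cv2.resize(f[0:260,230:430],None,fx=2.3,fy=2.3,interpolation=cv2.INTER_CUBIC))
E
```

```text
cam [ 0.5531 -0.001   0.1977]
card_edge [335.9  92.2] 0.76
card_edge [366.4 128.9] 0.19
jaw_a_tip [294.3 126.8] 0.77
jaw_b_tip [366.7 127.3] 0.78
jaw_b_tip [333.5  91.5] 0.7
[ 0.53489626 -0.06318423  0.0629286 ]
0.096 [np.float64(329.56225775125904), np.float64(75.22117881102994)]
0.065 [np.float64(329.6239270467492), np.float64(90.67944776254166)]
0.012 [np.float64(329.68057505289124), np.float64(104.87906051221589)]
```

View pics/w10c.png

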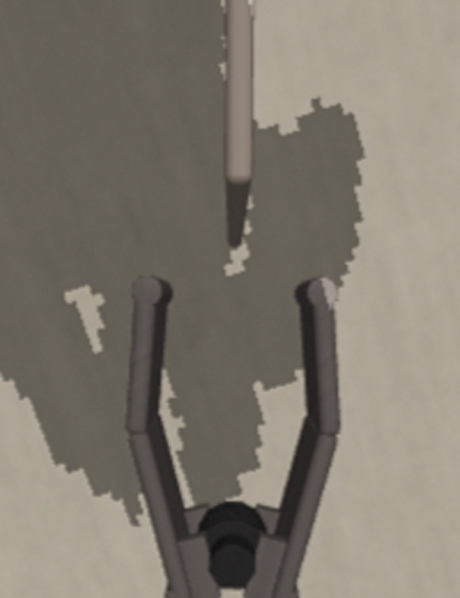

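The card's top corner is at crop (237,180), parallel to the view. The jaw tips are at crop 150 and 320, centred on 235, so the alignment is within 1 mm. Advancing the last 27 mm.

Call:
{"method": "drive_tool", "body": {
  "moves": "5 0 0 0;5 0 0 0;5 0 0 0;4 0 0 0;4 0 0 0;4 0 0 0;0 0 0 0;0 0 0 0;0 0 0 0"
}}

```text
clock: 17.8
position: [0.5428, -0.0372, 0.0629]
orientation: [[0.292, 0.956, -0.0], [0.956, -0.292, -0.0], [-0.0, 0.0, -1.0]]
ft_force: [-0.2, -0.1, -1.2]
finger_gap: 0.0204
grip_force: 9.8
```

```bash
python3 w.py w11 jaw_a_tip jaw_b_tip; python3 - <<'E'
from h import *
f=cv2.imread('pics/w11.png');a=cv2.resize(f[60:260,230:430],None,fx=2,fy=2,interpolation=cv2.INTER_CUBIC)
g=r.camera('side')['frame'];b=cv2.resize(g[190:340,240:370],(347,400),interpolation=cv2.INTER_CUBIC)
cv2.imwrite('pics/w11c.png',np.hstack([a,b]));o=r.observe();print(o['position'],o['ft_force'],o['finger_gap'])
E
```

```text
cam [0.561  0.0243 0.1977]
jaw_a_tip [295. 126.] 0.67
jaw_b_tip [364.6 129. ] 0.91
[ 0.54284163 -0.03714572  0.06288879] [-0.66846796  0.21939778 -0.63376826] 0.020119511437649545
```

View pics/w11c.png

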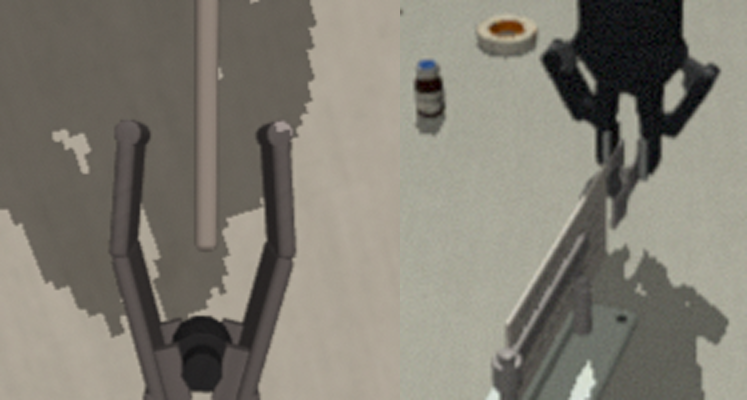

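The card runs midway between the open jaws with clear gaps on both sides, about 15 mm deep, and no contact force shows. The bar lies shut along the card. Handing in.

```bash
python3 -c "
from workcell import r
print(r.close_job())"
```

```text
the job is handed in; nothing more can be done
None
```

The keeper bar is shut against its stop, and the clip is held wide open around the card's free edge, about 15 mm deep and touching neither side; I handed the job in at about 18 s (no verdict was returned).

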